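# Load the model, shut the hood and hook it closed

### The job

Put the plaster dental model with the blue base into the free nest of the disinfection unit, let go of it, and shut the orange hood over both models. Then, with the hood shut, swing the steel hook fully home so that its mouth lies around the catch pin. Leave the other model seated in its nest, and leave the jar, the bottle and the bowl standing where they are.

Things in the scene. Friction and masses are not known exactly. Their poses are not given: they have to be found in the camera images.
- unit: White unit fixed to the bench. Base 235 (x) x 250 (y) x 30 mm high, own x -140..+95, y -125..+125 mm; origin on the bench surface, z up. The hood's hinge runs along own y at the +x side; the front ledge with the hook is at -x (own -x points roughly to the robot's right). On its deck, 30 mm up, are two nests side by side along y; one of them, either one, already holds a model.
- nest_near (a point): Centre of the floor of the nest at own y = +62 mm of the unit (the nest nearer the robot), 30 mm above the bench; axes as the unit's. Each nest is a grey rim 8 mm high, 4 mm thick, with a clear inside of 58 mm (unit x) by 72 mm (unit y).
- nest_far (a point): The same for the other nest, at unit y = -62 mm (farther from the robot).
- model: Loose dental model to be loaded: blue block 50 mm (own x) x 64 mm (own y) x 36 mm high with a tan horseshoe arch and white teeth on top (46 mm high in all), about 220 g. Origin: centre of its underside, z up. It starts on the grey mat. In a nest its 50 mm side lies along the unit's x; either way round will do.
- seated: Same model with an off-white plaster block, already standing in one of the nests; loose. Origin: centre of its underside.
- hood (a joint): Angle of the orange hood in rad: 0 shut, about 1.6 to 1.85 at the start (upright, leaning slightly outward), limit 1.9. Turns about the hinge line; stiff hinge (about 0.35 N m), stays where it is left. Mass about 250 g.
- hood_hinge (a point): Middle of the hood's hinge line, 42 mm above the bench, 85 mm towards unit +x. The line runs along unit y. The hood is a cover 170 mm deep (from the hinge to its free front edge), 236 mm wide, 54 mm high outside (from its rim, in which the hinge line lies, to its flat top), walls 4 mm.
- hood_edge (a point): Middle of the outer top edge at the hood's free front; moves with the hood. 170 mm from the hinge line along the hood and 54 mm out from its rim plane. When shut it is 96 mm above the bench.
- catch_pin (a point): Upper part of the upright catch pin (10 mm thick, top 26 mm above the hood's rim plane) on the steel lug that sticks out from the hood's front rim; moves with the hood. The lug is 30 mm wide, 6 mm thick, and reaches 56 mm out from the front wall.
- hook (a joint): Angle of the flat steel hook in rad about its upright pivot: 0 is closed (stop; hook parallel to the unit's y, mouth around the pin of the shut hood), positive is swung outward, away from the hood; about 1.0 to 1.6 at the start, limit 1.75. Stiff pivot (about 0.08 N m), stays where it is left.
- hook_pivot (a point): Pivot of the hook on the front ledge, at unit x = -130, y = -55 mm, 58 mm above the bench (middle of the hook's 8 mm thickness). Closed, the hook runs from here along unit +y; it is 132 mm long, its bar 12 mm wide. When open it points towards unit -x.
- hook_post (a point): Centre of the top of the upright blue finger post on the hook: 14 mm thick, standing 40 mm above the hook's upper face (its top is 102 mm above the bench), 56 mm from the pivot; closed, it lies 9 mm towards unit -x and 55 mm towards unit +y of the pivot. Pinch it or push it to swing the hook.
- hook_mouth (a point): Centre of the hook's open mouth, 110 mm from the pivot; surrounds the catch pin when hood and hook are closed.
- jar: Bystander: small jar, 52 mm wide, 50 mm high. Origin: centre of its underside.
- dropper: Bystander: white bottle, 40 mm wide, 100 mm high. Origin: centre of its underside.
- bowl: Bystander: pink mixing bowl, 90 mm wide, 50 mm high. Origin: centre of its underside.

How it is judged:
By the outcome, as a careful person would: the job done as asked, in the order asked, and still so for the second after the job is handed in, with the robot touching nothing.
It also fails if it takes over 67 s, if anything falls off the work surface, if the arm or the gripper's body presses on something with over 40 N, if the wrist force passes 120 N, or if a joint passes its speed limit or range.

### The arm

A 6-joint arm with a two-finger parallel gripper is mounted at the origin on the work surface. World frame = base frame: x ahead of the robot, y to its left, z up, the work surface at z = 0. Lengths are in m, angles in rad, forces in N, time in s.
With the tool pointing down it reaches from about 0.25 to 0.8 m from the base axis. Payload 3.9 kg.
Tool frame: the origin (TCP) lies at the very end of the fingers, on their centre line; the grasp point (between the pads) lies 19 mm behind it; z points along the fingers, y is the line along which they close (so a half turn about z gives the same grasp; the last joint's range is limited). The gripper opens to 85 mm and grips with 20 to 120 N. Pads are 22 mm wide; open, the fingers measure 114 mm over their backs; the gripper's body (76 mm by 85 mm) begins 54 mm behind the grasp point. The pads swing forward as they close: fully open they stand 13 mm farther back than shut.
Start: joints at [-1.277, 0.26, -0.138, 1.173, 0, 1.571], TCP at [0.152, -0.502, 0.231] pointing down, gripper open.
Joint ranges: [-2.78, 2.78], [-0.83, 1.72], [-1.28, 1.37], [-1.9, 2.12], [-1.57, 1.48], [-3.14, 3.14]. Speed limits (rad/s): [2.57, 2.57, 3.14, 3.14, 3.14, 3.14].

### API

Orientations are given as [roll, pitch, yaw] about the fixed x, y, z axes, in that order (R = Rz(yaw) Ry(pitch) Rx(roll)).
In Python, from workcell import get_state, snapshot, close_job, spot_in gives the robot as it stands. The module is installed in compiled form; this text tells all that it offers.
- The arm moves only by the tool move_arm, never from a script. Its argument "commands" is a list of rows, each an object of numbers: "tx", "ty", "tz": the shift along the tool's x, y, z in cm; "ax", "ay", "az": the turn, a rotation vector about the tool's x, y, z in degrees; "claw": the closure in counts, from 0 (fully open) to 255 (shut). A call has 1 to 12 rows; each row shifts and turns the commanded pose from where the row before left it, along the tool's axes as they then stand; what a row does not reach is not made up. A row lasts 1/8 s, in which the tool goes at most 62.5 mm and 10.7 degrees, less where a joint would pass 70% of its speed; a pose out of reach is approached as far as the arm can. A call with a gripper value outside its range is refused whole. The fingers move at their own pace and stop on an object; "squeeze" is the grip in N (left out, the last holds). Time passes only in rows, so rows that do not move let the fingers close. It gives the time, the measured TCP pose, the force and the opening at its end, in the units of the state.
- get_state(): the state, without advancing time (a new reading comes with each control period).
- snapshot(name): name is "side" or "top" or "wrist"; returns a dict with "pixels" (400x640x3 uint8, red, green, blue), "z_map" (400x640 float32, m along the optical axis (not along the pixel's ray), 0 where there is no reading), "camera_matrix" (3x3 intrinsics, pixels), "rvec" (rotation vector, rad) and "tvec" (3), from world to camera coordinates, as OpenCV has them. Camera axes: x right, y down, z forward; pixel columns grow to the right and rows downward; lengths in m; the calibration is good to about 2 mm. A picture is of the moment at which its call begins.
- close_job(): hands the job in, once; it reports no verdict.
Trained networks look in the newest picture that a camera, given by its name, has taken for a name from the list of things; names that differ only in an ending like _2 or _b are one class to them, and where a whole thing is asked for, a point or a joint stands for the part that bears it (a point fixed in the world has none). Each returns a list of dicts, best first, with "p" (0 to 1); they miss things now and then, are a little off and sometimes report something else, mostly with a low value. They report only what shows in the picture. A call takes as long as a camera call.
- spot_in(name, camera): "box" ([left, top, right, bottom] in pixels, round what is visible of it).
The state is a dict: "time": time; "joints": joint angles; "qvel": joint speeds; "joint_torque": joint torques, N m; "eef_pos": TCP position; "tcp_rot": TCP orientation; "force": force on the tool from outside, world axes, zero at the start; "moment": the same for the moment, N m; "grip_width": opening from 0.0 (shut) to 1.0 (fully open).
Only numpy, scipy, OpenCV 4.12 (cv2) and the standard library are available. Lean on these libraries where they do the work, as an engineer would, in place of code of your own. Each camera call takes 0.05 s, during which the arm holds its last target. There are 200 camera calls.

## Working session

There is one attempt and no reset: what is moved stays moved. The work goes in short steps, Python scripts to look and compute and a tool call to move; the robot and the scene stay as the last step left them, time stands still between calls to the robot, and variables do not carry over. Pictures are saved under pics/ and viewed, on a budget of 10 in all, crops included, one or two more only if the job needs it, and the job is handed in when it is done.

Besides the shell and the picture viewer there is one more tool, called after "Request:" by a JSON object that holds its "method" and its "body". move_arm: Moves the arm, as the interface text tells. Its arguments: {"type":"object","properties":{"commands":{"type":"array"},"squeeze":{"type":"number"}},"required":["commands"]}

```bash
mkdir -p pics; cat > h.py <<'E'
import numpy as np, cv2
from workcell import get_state, snapshot, spot_in
def cam(s):
    R=cv2.Rodrigues(np.array(s['rvec'],float))[0]; return R,np.array(s['tvec'],float).ravel(),np.array(s['camera_matrix'])
def cloud(s):
    R,t,K=cam(s); z=s['z_map']; v,u=np.mgrid[:z.shape[0],:z.shape[1]]
    P=np.stack([(u-K[0,2])/K[0,0]*z,(v-K[1,2])/K[1,1]*z,z],-1)
    W=(P-t)@R; W[z==0]=np.nan; return W
def proj(s,p):
    return cv2.projectPoints(np.atleast_2d(p).astype(float),np.array(s['rvec'],float),np.array(s['tvec'],float),np.array(s['camera_matrix']),None)[0][:,0]
def save(s,n): cv2.imwrite('pics/'+n+'.png',s['pixels'][...,::-1])
E
python3 - <<'E'
from h import *
for c in ['top','side']:
    s=snapshot(c); save(s,c+'0'); np.savez(c+'0.npz',**s); W=cloud(s)
    for n in ['model','seated','hood','hook','unit','hook_post','catch_pin','jar','dropper','bowl']:
        for d in spot_in(n,c)[:2]:
            b=[int(x) for x in d['box']]; q=W[max(b[1],0):b[3],max(b[0],0):b[2]].reshape(-1,3)
            m=((b[1]+b[3])//2,(b[0]+b[2])//2)
            print(c,n,round(d['p'],2),b,W[m].round(3))
print(get_state())
E
```

```text
top model 0.9 [407, 228, 435, 253] [ 0.51  -0.302  0.036]
top seated 0.54 [302, 199, 321, 223] [0.59  0.038 0.064]
top hood 0.7 [406, 227, 432, 253] [ 0.51  -0.297  0.032]
top hood 0.65 [245, 177, 285, 269] [0.53  0.16  0.213]
top hook 0.67 [346, 215, 392, 239] [ 0.552 -0.145  0.003]
top unit 0.72 [244, 175, 391, 281] [0.542 0.019 0.03 ]
top hook_post 0.58 [348, 217, 390, 238] [ 0.552 -0.145  0.003]
top catch_pin 0.78 [247, 176, 279, 264] [0.538 0.166 0.209]
top jar 0.64 [427, 190, 445, 209] [ 0.637 -0.349  0.045]
top dropper 0.57 [408, 161, 420, 175] [ 0.728 -0.277  0.073]
top dropper 0.3 [243, 175, 391, 282] [0.542 0.019 0.03 ]
top bowl 0.67 [183, 233, 216, 264] [0.477 0.385 0.006]
side model 0.93 [302, 281, 336, 315] [ 0.503 -0.321  0.042]
side model 0.26 [253, 111, 349, 256] [0.552 0.139 0.04 ]
side seated 0.94 [306, 185, 326, 207] [0.573 0.02  0.069]
side hook 0.69 [308, 216, 326, 257] [ 0.55  -0.091  0.019]
side unit 0.8 [251, 114, 346, 257] [0.543 0.143 0.032]
side catch_pin 0.72 [251, 113, 333, 185] [0.537 0.189 0.134]
side jar 0.86 [368, 287, 387, 320] [ 0.619 -0.368  0.048]
[... 191 characters left out ...]
0.21 [249, 114, 346, 255] [0.54  0.144 0.035]
{'time': 1.1, 'joints': array([-1.27699525e+00,  2.60024093e-01, -1.38096562e-01,  1.17269211e+00,
        1.64036928e-05,  1.57076620e+00]), 'qvel': array([ 0.00071019,  0.00031495, -0.00071649, -0.00177756,  0.00019197,
       -0.00092706]), 'joint_torque': array([-5.77127048e-04, -4.05623710e+01,  2.54240334e+01,  1.04928658e-03,
       -3.48428742e-06,  7.91175605e-07]), 'eef_pos': array([ 0.15204003, -0.50249872,  0.23129297]), 'tcp_rot': array([-3.14157621e+00, -1.64041882e-05,  2.93831204e-01]), 'force': array([-0.25338304, -0.19009114, -0.27184774]), 'moment': array([-0.01407258, -0.02805183, -0.03309051]), 'grip_width': 1.00092724588767}
```

```bash
python3 - <<'E'
import cv2,numpy as np
t=cv2.imread('pics/top0.png')[150:300,170:460]; s=cv2.imread('pics/side0.png')[90:330,200:440]
cv2.imwrite('pics/a.png',cv2.resize(t,None,fx=2.75,fy=2.75,interpolation=cv2.INTER_CUBIC))
cv2.imwrite('pics/b.png',cv2.resize(s,(600,600),interpolation=cv2.INTER_CUBIC))
from h import *
d=dict(np.load('top0.npz')); W=cloud(d)
def rect(m,n):
    P=W[m][:,:2].astype(np.float32); r=cv2.minAreaRect(P); print(n,m.sum(),np.round(r[0],4),np.round(r[1],4),round(r[2],2), 'z',np.median(W[m][:,2]).round(4))
hsv=cv2.cvtColor(d['pixels'],cv2.COLOR_RGB2HSV)
v,u=np.mgrid[:400,:640]
def box(a,b,c,e): return (u>=a)&(u<=c)&(v>=b)&(v<=e)
z=W[...,2]
rect(box(400,220,442,260)&(z>.025)&(z<.06),'model')
rect(box(295,190,330,230)&(z>.05)&(z<.09),'seated')
rect(box(270,170,400,290)&(z>.026)&(z<.034),'deck')
rect(box(340,205,400,245)&(z>.045)&(z<.07),'hook')
rect(box(340,205,400,245)&(z>.085)&(z<.11),'post')
rect(box(240,170,300,275)&(z>.18),'hoodtop')
rect(box(240,170,300,275)&(z>.1),'hood')
for c in [(415,240),(369,227),(265,220)]: print(hsv[c[1],c[0]])
E
```

```text
model 339 [ 0.5104 -0.2992] [0.0633 0.0512] 31.86 z 0.0371
seated 348 [0.5866 0.0398] [0.0499 0.065 ] 81.36 z 0.0669
deck 3938 [0.5233 0.0314] [0.2316 0.2501] 83.19 z 0.0302
hook 237 [ 0.5454 -0.1351] [0.1422 0.0324] 66.05 z 0.0623
post 21 [ 0.5538 -0.1319] [0.0116 0.0117] 80.93 z 0.1007
hoodtop 1700 [0.5399 0.1745] [0.0555 0.2362] 83.25 z 0.2112
hood 1752 [0.5398 0.173 ] [0.0583 0.2362] 83.27 z 0.2111
[107 162  88]
[30  3 85]
[ 11 187 154]
```

View pics/a.png

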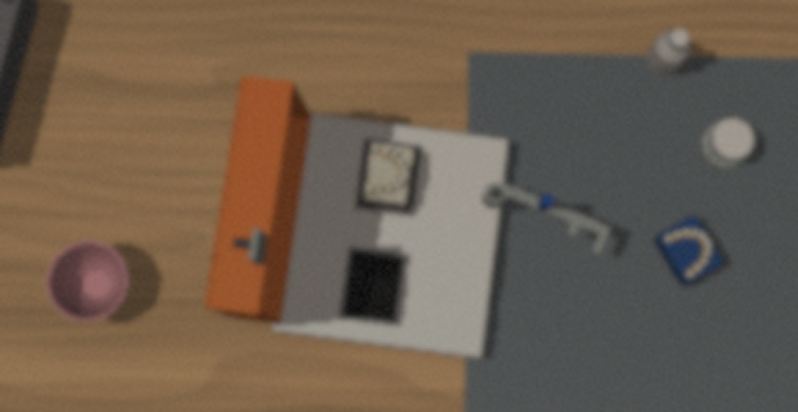

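View pics/b.png

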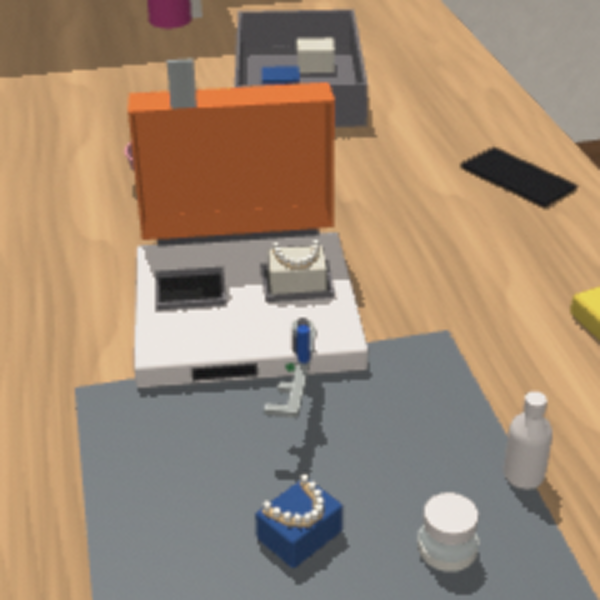

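The top view (picture 1) shows the hood at left (~265,220 in the full image) and the near nest empty at ~(305,253). The hook points outward with its post at ~(369,223), and the blue model is at ~(420,240). The side view (picture 2) agrees: the far nest is occupied, the near one free, and the jar and bottle stand to the right of the model.

```bash
cat >> h.py <<'E'
from scipy.spatial.transform import Rotation as Rn
def plan(wps, step=.05, start=None, maxdeg=9):
    """wps: (pos, rotation 3x3 or yaw deg for tool-down). prints rows"""
    st=get_state() if start is None else start
    p=np.array(st['eef_pos']); R=Rn.from_euler('xyz',st['tcp_rot'])
    for pos,o in wps:
        T=Rn.from_euler('xyz',[180,0,o],degrees=True) if np.isscalar(o) else o
        pos=np.array(pos,float); rv=(R.inv()*T).as_rotvec(); d=pos-p
        n=max(1,int(np.ceil(max(np.linalg.norm(d)/step, np.degrees(np.linalg.norm(rv))/maxdeg))))
        print('--',pos.round(4),'n',n)
        for i in range(1,n+1):
            left=n-i+1
            q=(pos-p)/left; t=R.inv().apply(q)*100; w=np.degrees((R.inv()*T).as_rotvec())/left
            t=t.round(2); w=w.round(1)
            print({k:float(x) for k,x in zip(['tx','ty','tz','ax','ay','az'],[*t,*w]) if abs(x)>1e-9})
            p=p+R.apply(t/100); R=R*Rn.from_rotvec(np.radians(w))
E
python3 - <<'E'
from h import *
plan([((.510,-.299,.23),31.9)],step=.055)
d=dict(np.load('top0.npz')); W=cloud(d); R,t,K=cam(d); print('topcam',-R.T@t)
v,u=np.mgrid[:400,:640]; z=W[...,2]
g=d['pixels'].max(-1)
m=(u>285)&(u<325)&(v>232)&(v<275)&(g<60)
r=cv2.minAreaRect(W[m][:,:2].astype(np.float32)); print(m.sum(),r,np.nanpercentile(z[m],[5,50,95]),W[m].mean(0))
m=(u>285)&(u<400)&(v>170)&(v<290)&(z>.026)&(z<.034)
c,s=np.cos(np.radians(83.2)),np.sin(np.radians(83.2))
Q=W[m][:,:2]; X=Q@[c,s]; Y=Q@[-s,c]; print(X.min(),np.percentile(X,[.5,50,99.5]),Y.min(),Y.max(),np.percentile(Y,[.5,99.5]))
E
```

```text
-- [ 0.51  -0.299  0.23 ] n 8
{'tx': 5.02, 'ty': -1.14, 'tz': 0.02, 'az': -1.9}
{'tx': 5.05, 'ty': -0.97, 'tz': 0.02, 'az': -1.9}
{'tx': 5.08, 'ty': -0.8, 'tz': 0.02, 'az': -1.9}
{'tx': 5.11, 'ty': -0.64, 'tz': 0.01, 'az': -1.9}
{'tx': 5.13, 'ty': -0.46, 'tz': 0.02, 'az': -1.9}
{'tx': 5.14, 'ty': -0.3, 'tz': 0.01, 'az': -1.9}
{'tx': 5.15, 'ty': -0.12, 'tz': 0.02, 'az': -1.8}
{'tx': 5.14, 'ty': 0.04, 'tz': 0.01, 'az': -1.9}
topcam [0.34033121 0.01178788 1.55815546]
452 ((0.46348458528518677, 0.05431649833917618), (0.058566126972436905, 0.07286104559898376), 84.01097869873047) [0.02541033 0.03114319 0.03716951] [nan nan nan]
-0.022656545890431593 [-0.01984268  0.06930348  0.18879249] -0.6409137633187245 -0.3908941976794298 [-0.63915277 -0.39228765]
```

Request:
{"method": "move_arm", "body": {"commands": [{"tx":5.02,"ty":-1.14,"az":-1.9,"claw":0},{"tx":5.05,"ty":-0.97,"az":-1.9},{"tx":5.08,"ty":-0.8,"az":-1.9},{"tx":5.11,"ty":-0.64,"az":-1.9},{"tx":5.13,"ty":-0.46,"az":-1.9},{"tx":5.14,"ty":-0.3,"az":-1.9},{"tx":5.15,"ty":-0.12,"az":-1.8},{"tx":5.14,"ty":0.04,"az":-1.9},{},{}]}}

```text
schema error: expected keys tx, ty, tz, ax, ay, az, claw
```

```bash
python3 - <<'E'
from h import *
st=get_state(); print(st['time'],st['eef_pos'],np.degrees(st['tcp_rot']))
s=snapshot('wrist'); save(s,'w1'); W=cloud(s); R,t,K=cam(s); print('cam',-R.T@t)
hsv=cv2.cvtColor(s['pixels'],cv2.COLOR_RGB2HSV); z=W[...,2]
near=np.hypot(W[...,0]-.51,W[...,1]+.3)<.06
for lo,hi in [(.028,.039),(.028,.06)]:
    m=near&(z>lo)&(z<hi)
    r=cv2.minAreaRect(W[m][:,:2].astype(np.float32)); print(m.sum(),r,np.median(z[m]))
plan([((.510,-.299,.012),31.9)],step=.05)
E
```

```text
1.1 [ 0.15204003 -0.50249872  0.23129297] [-1.79999058e+02 -9.39890749e-04  1.68352879e+01]
cam [ 0.23200076 -0.47740532  0.37527239]
0 ((0.0, 0.0), (0.0, 0.0), 0.0) nan
0 ((0.0, 0.0), (0.0, 0.0), 0.0) nan
-- [ 0.51  -0.299  0.012] n 10
{'tx': 4.02, 'ty': -0.91, 'tz': 2.19, 'az': -1.5}
{'tx': 4.04, 'ty': -0.81, 'tz': 2.19, 'az': -1.5}
{'tx': 4.06, 'ty': -0.7, 'tz': 2.19, 'az': -1.5}
{'tx': 4.07, 'ty': -0.59, 'tz': 2.19, 'az': -1.5}
{'tx': 4.09, 'ty': -0.49, 'tz': 2.19, 'az': -1.5}
{'tx': 4.1, 'ty': -0.38, 'tz': 2.2, 'az': -1.5}
{'tx': 4.11, 'ty': -0.27, 'tz': 2.19, 'az': -1.5}
{'tx': 4.11, 'ty': -0.16, 'tz': 2.2, 'az': -1.5}
{'tx': 4.12, 'ty': -0.06, 'tz': 2.19, 'az': -1.5}
{'tx': 4.11, 'ty': 0.06, 'tz': 2.2, 'az': -1.6}
  return _methods._mean(a, axis=axis, dtype=dtype,
  ret = ret.dtype.type(ret / rcount)
```

View pics/w1.png

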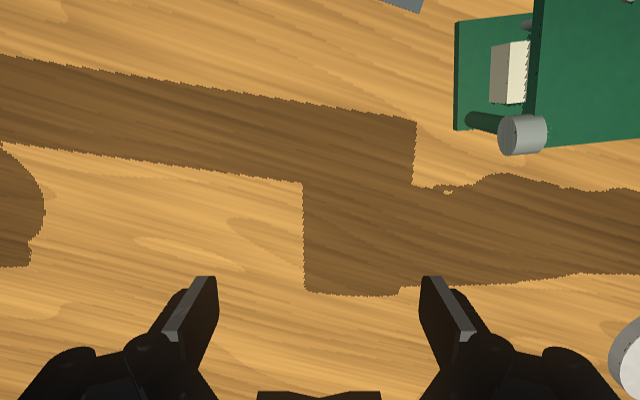

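The move was refused because every row needs all the keys. So the wrist picture (3rd) only shows the start view: the fingers at ~(190,310) and ~(445,310), bare bench, and a green object at top right.

```bash
python3 - <<'E'
s=open('h.py').read()
a=s.index("            print({k"); b=s.index("            p=p+R.apply")
s=s[:a]+"            print('{'+', '.join('\"%s\": %g'%(k,x+0) for k,x in zip(['tx','ty','tz','ax','ay','az','claw'],[*t,*w,claw]))+'},')\n"+s[b:]
s=s.replace("maxdeg=9)","maxdeg=9, claw=0)")
open('h.py','w').write(s)
E
```

Request:
{"method": "move_arm", "body": {"commands": [{"tx":5.02,"ty":-1.14,"tz":0,"ax":0,"ay":0,"az":-1.9,"claw":0},{"tx":5.05,"ty":-0.97,"tz":0,"ax":0,"ay":0,"az":-1.9,"claw":0},{"tx":5.08,"ty":-0.8,"tz":0,"ax":0,"ay":0,"az":-1.9,"claw":0},{"tx":5.11,"ty":-0.64,"tz":0,"ax":0,"ay":0,"az":-1.9,"claw":0},{"tx":5.13,"ty":-0.46,"tz":0,"ax":0,"ay":0,"az":-1.9,"claw":0},{"tx":5.14,"ty":-0.3,"tz":0,"ax":0,"ay":0,"az":-1.9,"claw":0},{"tx":5.15,"ty":-0.12,"tz":0,"ax":0,"ay":0,"az":-1.8,"claw":0},{"tx":5.14,"ty":0.04,"tz":0,"ax":0,"ay":0,"az":-1.9,"claw":0},{"tx":0,"ty":0,"tz":0,"ax":0,"ay":0,"az":0,"claw":0},{"tx":0,"ty":0,"tz":0,"ax":0,"ay":0,"az":0,"claw":0}]}}

```text
time: 2.4
eef_pos: [0.5096, -0.2989, 0.231]
tcp_rot: [-3.141, 0.001, 0.558]
force: [-0.5, 0.5, 0.5]
grip_width: 0.994
```

```bash
python3 - <<'E'
from h import *
st=get_state(); print(st['time'],st['eef_pos'],np.degrees(st['tcp_rot']))
s=snapshot('wrist'); save(s,'w2'); W=cloud(s); z=W[...,2]
near=np.hypot(W[...,0]-.51,W[...,1]+.3)<.06
for lo,hi in [(.02,.039),(.033,.039),(.028,.06)]:
    m=near&(z>lo)&(z<hi)
    if m.sum()>20: print(m.sum(),cv2.minAreaRect(W[m][:,:2].astype(np.float32)),np.median(z[m]), W[m].min(0),W[m].max(0))
plan([((.510,-.299,.010),31.9)],step=.04)
E
```

```text
2.4 [ 0.50961888 -0.29894888  0.23103745] [-1.79964652e+02  5.19795272e-02  3.19543565e+01]
2353 ((0.5078796744346619, -0.2995906174182892), (0.06434110552072525, 0.050038546323776245), 31.00433349609375) 0.03735108368810404 [ 0.46914691 -0.33553187  0.02090003] [ 0.54688609 -0.26310942  0.03899978]
2255 ((0.5078539848327637, -0.29960983991622925), (0.06425832211971283, 0.050047867000103), 30.971817016601562) 0.03739509721062299 [ 0.46914691 -0.33553187  0.03322812] [ 0.54659533 -0.26321222  0.03899978]
3227 ((0.5078793168067932, -0.2995931804180145), (0.0643261969089508, 0.05004426836967468), 30.984350204467773) 0.037784441521736094 [ 0.46914691 -0.33553187  0.02801633] [ 0.54683963 -0.26310942  0.04945432]
-- [ 0.51  -0.299  0.01 ] n 6
{"tx": 0.02, "ty": 0.01, "tz": 3.69, "ax": 0, "ay": 0, "az": 0, "claw": 0},
{"tx": 0.02, "ty": 0, "tz": 3.68, "ax": 0, "ay": 0, "az": 0, "claw": 0},
{"tx": 0.02, "ty": 0.01, "tz": 3.69, "ax": 0, "ay": 0, "az": 0, "claw": 0},
{"tx": 0.02, "ty": 0, "tz": 3.68, "ax": 0, "ay": 0, "az": 0, "claw": 0},
{"tx": 0.01, "ty": 0.01, "tz": 3.69, "ax": 0, "ay": 0, "az": 0, "claw": 0},
{"tx": 0.02, "ty": 0, "tz": 3.68, "ax": 0, "ay": 0, "az": 0, "claw": 0},
```

Request:
{"method": "move_arm", "body": {"commands": [{"tx":-0.16,"ty":-0.03,"tz":4,"ax":0,"ay":0,"az":0.9,"claw":0},{"tx":0,"ty":0,"tz":4,"ax":0,"ay":0,"az":0,"claw":0},{"tx":0,"ty":0,"tz":4,"ax":0,"ay":0,"az":0,"claw":0},{"tx":0,"ty":0,"tz":4,"ax":0,"ay":0,"az":0,"claw":0},{"tx":0,"ty":0,"tz":4,"ax":0,"ay":0,"az":0,"claw":0},{"tx":0,"ty":0,"tz":2.6,"ax":0,"ay":0,"az":0,"claw":0},{"tx":0,"ty":0,"tz":0,"ax":0,"ay":0,"az":0,"claw":0},{"tx":0,"ty":0,"tz":0,"ax":0,"ay":0,"az":0,"claw":180},{"tx":0,"ty":0,"tz":0,"ax":0,"ay":0,"az":0,"claw":180},{"tx":0,"ty":0,"tz":0,"ax":0,"ay":0,"az":0,"claw":180},{"tx":0,"ty":0,"tz":0,"ax":0,"ay":0,"az":0,"claw":180},{"tx":0,"ty":0,"tz":0,"ax":0,"ay":0,"az":0,"claw":180}], "squeeze": 45}}

```text
time: 3.95
eef_pos: [0.5097, -0.3006, 0.0072]
tcp_rot: [3.138, -0.001, 0.541]
force: [-0.9, -0.7, 7.0]
grip_width: 0.579
```

```bash
python3 - <<'E'
from h import *
st=get_state(); print(st['time'],st['eef_pos'],np.degrees(st['tcp_rot']),st['grip_width'],st['force'])
s=snapshot('wrist'); save(s,'w3')
p=st['eef_pos']
plan([(p+[0,0,.16],31.0),((.4635,.0543,.165),-6.5)],step=.045,claw=180)
E
```

```text
3.95 [ 0.50966481 -0.30058633  0.00720364] [ 1.79816059e+02 -6.70997797e-02  3.10245140e+01] 0.5791165582923601 [-0.92105707 -0.65951338  6.98630932]
-- [ 0.5097 -0.3006  0.1672] n 4
{"tx": 0, "ty": 0.01, "tz": -4, "ax": 0, "ay": 0, "az": 0, "claw": 180},
{"tx": 0.01, "ty": 0.01, "tz": -4, "ax": 0.1, "ay": 0, "az": 0, "claw": 180},
{"tx": 0, "ty": 0.01, "tz": -4, "ax": 0, "ay": 0, "az": 0, "claw": 180},
{"tx": 0.01, "ty": 0.01, "tz": -4, "ax": 0.1, "ay": -0.1, "az": 0, "claw": 180},
-- [0.4635 0.0543 0.165 ] n 8
{"tx": 1.79, "ty": -4.1, "tz": 0.03, "ax": 0, "ay": 0, "az": 4.7, "claw": 180},
{"tx": 1.45, "ty": -4.23, "tz": 0.03, "ax": 0, "ay": 0, "az": 4.7, "claw": 180},
{"tx": 1.1, "ty": -4.34, "tz": 0.03, "ax": 0, "ay": 0, "az": 4.7, "claw": 180},
{"tx": 0.74, "ty": -4.41, "tz": 0.03, "ax": 0, "ay": 0, "az": 4.7, "claw": 180},
{"tx": 0.37, "ty": -4.46, "tz": 0.03, "ax": 0, "ay": 0, "az": 4.7, "claw": 180},
{"tx": 0.01, "ty": -4.47, "tz": 0.02, "ax": 0, "ay": 0, "az": 4.7, "claw": 180},
{"tx": -0.36, "ty": -4.46, "tz": 0.03, "ax": 0, "ay": 0, "az": 4.7, "claw": 180},
{"tx": -0.72, "ty": -4.42, "tz": 0.02, "ax": 0, "ay": 0, "az": 4.6, "claw": 180},
```

View pics/w3.png

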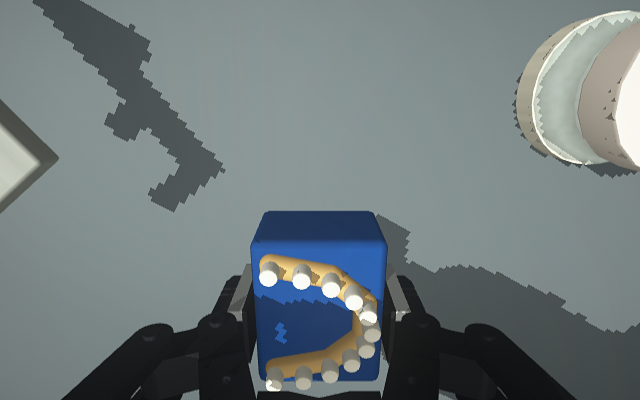

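Picture 4 shows the blue block held squarely between the pads at ~(250–385, 210–385), with nothing else touched.

Request:
{"method": "move_arm", "body": {"commands": [{"tx":0,"ty":0,"tz":-2,"ax":0,"ay":0,"az":0,"claw":180},{"tx":0,"ty":0,"tz":-4,"ax":0,"ay":0,"az":0,"claw":180},{"tx":0,"ty":0,"tz":-5,"ax":0,"ay":0,"az":0,"claw":180},{"tx":0,"ty":0,"tz":-5,"ax":0,"ay":0,"az":0,"claw":180}]}}

```text
time: 4.5
eef_pos: [0.508, -0.2992, 0.1666]
tcp_rot: [-3.141, 0.0, 0.542]
force: [0.9, -0.3, -3.4]
grip_width: 0.581
```

```bash
python3 - <<'E'
from h import *
st=get_state(); print(st['time'],st['eef_pos'],np.degrees(st['tcp_rot']),st['grip_width'],st['force'])
plan([((.385,.056,.165),-6.5)],step=.045,claw=180)
E
```

```text
4.5 [ 0.50796771 -0.29923532  0.16660552] [-1.79957488e+02  2.22917359e-02  3.10441408e+01] 0.5810100997667074 [ 0.85137237 -0.31685929 -3.35768095]
-- [0.385 0.056 0.165] n 9
{"tx": 0.86, "ty": -4.09, "tz": 0.02, "ax": 0, "ay": 0, "az": 4.2, "claw": 180},
{"tx": 0.56, "ty": -4.14, "tz": 0.02, "ax": 0, "ay": 0, "az": 4.2, "claw": 180},
{"tx": 0.26, "ty": -4.17, "tz": 0.02, "ax": 0, "ay": 0, "az": 4.2, "claw": 180},
{"tx": -0.05, "ty": -4.18, "tz": 0.02, "ax": 0, "ay": 0, "az": 4.2, "claw": 180},
{"tx": -0.35, "ty": -4.16, "tz": 0.02, "ax": 0, "ay": 0, "az": 4.1, "claw": 180},
{"tx": -0.65, "ty": -4.12, "tz": 0.02, "ax": 0, "ay": 0, "az": 4.2, "claw": 180},
{"tx": -0.95, "ty": -4.07, "tz": 0.02, "ax": 0, "ay": 0, "az": 4.1, "claw": 180},
{"tx": -1.23, "ty": -3.99, "tz": 0.02, "ax": 0, "ay": 0, "az": 4.2, "claw": 180},
{"tx": -1.53, "ty": -3.89, "tz": 0.02, "ax": 0, "ay": 0, "az": 4.1, "claw": 180},
```

Request:
{"method": "move_arm", "body": {"commands": [{"tx":0.86,"ty":-4.09,"tz":0,"ax":0,"ay":0,"az":4.2,"claw":180},{"tx":0.56,"ty":-4.14,"tz":0,"ax":0,"ay":0,"az":4.2,"claw":180},{"tx":0.26,"ty":-4.17,"tz":0,"ax":0,"ay":0,"az":4.2,"claw":180},{"tx":-0.05,"ty":-4.18,"tz":0,"ax":0,"ay":0,"az":4.2,"claw":180},{"tx":-0.35,"ty":-4.16,"tz":0,"ax":0,"ay":0,"az":4.1,"claw":180},{"tx":-0.65,"ty":-4.12,"tz":0,"ax":0,"ay":0,"az":4.2,"claw":180},{"tx":-0.95,"ty":-4.07,"tz":0,"ax":0,"ay":0,"az":4.1,"claw":180},{"tx":-1.23,"ty":-3.99,"tz":0,"ax":0,"ay":0,"az":4.2,"claw":180},{"tx":-1.53,"ty":-3.89,"tz":0,"ax":0,"ay":0,"az":4.1,"claw":180},{"tx":0,"ty":0,"tz":0,"ax":0,"ay":0,"az":0,"claw":180}]}}

```text
time: 5.75
eef_pos: [0.3807, -0.0039, 0.1659]
tcp_rot: [-3.092, 0.003, -0.051]
force: [0.5, -0.7, -2.3]
grip_width: 0.581
```

```bash
python3 - <<'E'
from h import *
st=get_state(); p=st['eef_pos']; print(st['time'],p,np.degrees(st['tcp_rot']),st['grip_width'],st['force'])
s=snapshot('wrist'); save(s,'w4'); np.savez('w4.npz',**s); W=cloud(s); z=W[...,2]; px=s['pixels'].astype(int); hsv=cv2.cvtColor(s['pixels'],cv2.COLOR_RGB2HSV)
# model in hand
blue=(hsv[...,0]>100)&(hsv[...,0]<125)&(hsv[...,1]>120)&(z>.12)
top=blue&(z>np.nanpercentile(z[blue],60)-.004)
for m in (blue,top): print('model',m.sum(),cv2.minAreaRect(W[m][:,:2].astype(np.float32)),np.nanpercentile(z[m],[1,50,99]),W[m].min(0),W[m].max(0))
# nest
near=np.hypot(W[...,0]-.4635,W[...,1]-.0543)<.07
m=near&(px.max(-1)<70)&(z<.045)
print('nestdark',m.sum(),cv2.minAreaRect(W[m][:,:2].astype(np.float32)))
m=near&(z>.035)&(z<.042)
if m.sum()>10:print('rim',m.sum(),cv2.minAreaRect(W[m][:,:2].astype(np.float32)))
m=near&(z>.02)&(z<.034)&(px.max(-1)<70)
if m.sum()>10:print('floor',m.sum(),cv2.minAreaRect(W[m][:,:2].astype(np.float32)))
cv2.imwrite('pics/w4.png',s['pixels'][...,::-1])
E
```

```text
5.75 [ 0.38065423 -0.00388159  0.16589164] [-177.17220405    0.18171003   -2.92204021] 0.5805246321683628 [ 0.53626789 -0.7455417  -2.26303634]
model 10754 ((0.38034287095069885, -0.004242030903697014), (0.04944653809070587, 0.06367942690849304), 87.06023406982422) [0.19312425 0.1961129  0.19804553] [ 0.34824178 -0.03017855  0.17952554] [0.412618   0.02182369 0.20501837]
model 10728 ((0.38034364581108093, -0.004195351153612137), (0.04936694726347923, 0.06366663426160812), 87.08531951904297) [0.19325955 0.19611665 0.19804718] [ 0.34824178 -0.03006398  0.1923864 ] [0.412618   0.02182369 0.20501837]
nestdark 8462 ((0.4626222550868988, 0.054553523659706116), (0.06639730930328369, 0.07617813348770142), 83.32389831542969)
rim 2567 ((0.4608363211154938, 0.05489635467529297), (0.06675633788108826, 0.0802590623497963), 83.22702026367188)
floor 7560 ((0.4606280028820038, 0.05316709727048874), (0.06264052540063858, 0.07236871868371964), 83.30841064453125)
```

View pics/w4.png

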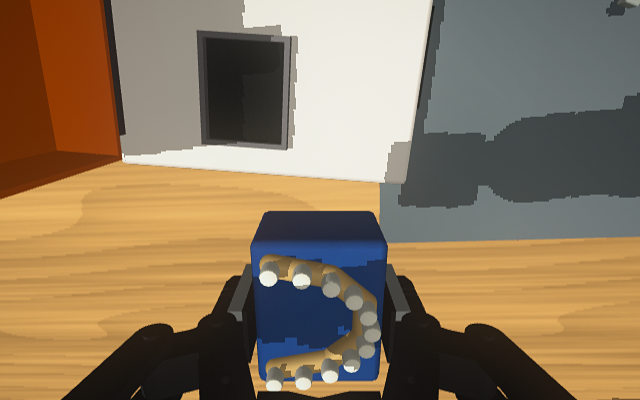

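Picture 5: the model is held straight and the near nest sits at ~(247,90), empty. The commanded pose wasn't fully reached, so I'm checking the joints.

```bash
python3 - <<'E'
from h import *
st=get_state(); print(st['joints'].round(3),st['qvel'].round(3),st['eef_pos'])
plan([((.4615,.0545,.165),-6.75)],step=.04,claw=180)
E
```

```text
[-0.052  0.061 -0.566  0.945  0.049  3.141] [-0.002  0.016  0.027 -0.013  0.002 -0.001] [ 0.38208179 -0.00401854  0.16613346]
-- [0.4615 0.0545 0.165 ] n 3
{"tx": 2.54, "ty": -2.08, "tz": 0.14, "ax": -0.9, "ay": 0.1, "az": 1.3, "claw": 180},
{"tx": 2.5, "ty": -2.14, "tz": 0.11, "ax": -1, "ay": 0, "az": 1.3, "claw": 180},
{"tx": 2.45, "ty": -2.19, "tz": 0.07, "ax": -0.9, "ay": 0.1, "az": 1.2, "claw": 180},
```

```bash
python3 - <<'E'
from h import *
plan([((.395,-.01,.17),-2.0),((.43,-.02,.17),86),((.4615,.0545,.165),173.25)],step=.04,maxdeg=9.9,claw=180)
E
```

```text
-- [ 0.395 -0.01   0.17 ] n 1
{"tx": 1.32, "ty": 0.51, "tz": -0.41, "ax": -2.8, "ay": 0.1, "az": -0.9, "claw": 180},
-- [ 0.43 -0.02  0.17] n 9
{"tx": 0.39, "ty": 0.1, "tz": 0, "ax": 0, "ay": 0, "az": -9.8, "claw": 180},
{"tx": 0.37, "ty": 0.16, "tz": 0, "ax": 0, "ay": 0, "az": -9.8, "claw": 180},
{"tx": 0.34, "ty": 0.22, "tz": 0, "ax": 0, "ay": 0, "az": -9.8, "claw": 180},
{"tx": 0.29, "ty": 0.28, "tz": 0, "ax": 0, "ay": 0, "az": -9.8, "claw": 180},
{"tx": 0.24, "ty": 0.32, "tz": 0, "ax": 0, "ay": 0, "az": -9.8, "claw": 180},
{"tx": 0.19, "ty": 0.36, "tz": 0, "ax": 0, "ay": 0, "az": -9.8, "claw": 180},
{"tx": 0.12, "ty": 0.39, "tz": 0, "ax": 0, "ay": 0, "az": -9.7, "claw": 180},
{"tx": 0.05, "ty": 0.4, "tz": 0, "ax": 0, "ay": 0, "az": -9.8, "claw": 180},
{"tx": -0.02, "ty": 0.41, "tz": 0, "ax": 0, "ay": 0, "az": -9.7, "claw": 180},
-- [0.4615 0.0545 0.165 ] n 9
{"tx": 0.85, "ty": 0.29, "tz": 0.06, "ax": 0, "ay": 0, "az": -9.7, "claw": 180},
{"tx": 0.79, "ty": 0.43, "tz": 0.06, "ax": 0, "ay": 0, "az": -9.7, "claw": 180},
{"tx": 0.71, "ty": 0.56, "tz": 0.05, "ax": 0, "ay": 0, "az": -9.7, "claw": 180},
{"tx": 0.6, "ty": 0.67, "tz": 0.06, "ax": 0, "ay": 0, "az": -9.7, "claw": 180},
{"tx": 0.48, "ty": 0.76, "tz": 0.05, "ax": 0, "ay": 0, "az": -9.7, "claw": 180},
{"tx": 0.35, "ty": 0.83, "tz": 0.06, "ax": 0, "ay": 0, "az": -9.7, "claw": 180},
{"tx": 0.2, "ty": 0.87, "tz": 0.05, "ax": 0, "ay": 0, "az": -9.7, "claw": 180},
{"tx": 0.05, "ty": 0.9, "tz": 0.06, "ax": 0, "ay": 0, "az": -9.7, "claw": 180},
{"tx": -0.1, "ty": 0.89, "tz": 0.05, "ax": 0, "ay": 0, "az": -9.7, "claw": 180},
```

Request:
{"method": "move_arm", "body": {"commands": [{"tx":1.32,"ty":0.51,"tz":-0.41,"ax":-2.8,"ay":0.1,"az":-0.9,"claw":180},{"tx":0.4,"ty":0.1,"tz":0,"ax":0,"ay":0,"az":-9.8,"claw":180},{"tx":0.37,"ty":0.16,"tz":0,"ax":0,"ay":0,"az":-9.8,"claw":180},{"tx":0.34,"ty":0.22,"tz":0,"ax":0,"ay":0,"az":-9.8,"claw":180},{"tx":0.29,"ty":0.28,"tz":0,"ax":0,"ay":0,"az":-9.8,"claw":180},{"tx":0.24,"ty":0.32,"tz":0,"ax":0,"ay":0,"az":-9.8,"claw":180},{"tx":0.19,"ty":0.36,"tz":0,"ax":0,"ay":0,"az":-9.8,"claw":180},{"tx":0.12,"ty":0.39,"tz":0,"ax":0,"ay":0,"az":-9.7,"claw":180},{"tx":0.05,"ty":0.4,"tz":0,"ax":0,"ay":0,"az":-9.8,"claw":180},{"tx":0,"ty":0.41,"tz":0,"ax":0,"ay":0,"az":-9.7,"claw":180}]}}

```text
time: 7.05
eef_pos: [0.4316, -0.0222, 0.1698]
tcp_rot: [3.141, -0.003, 1.509]
force: [0.3, 0.8, -2.4]
grip_width: 0.579
```

Request:
{"method": "move_arm", "body": {"commands": [{"tx":0.85,"ty":0.29,"tz":0,"ax":0,"ay":0,"az":-9.7,"claw":180},{"tx":0.79,"ty":0.43,"tz":0,"ax":0,"ay":0,"az":-9.7,"claw":180},{"tx":0.71,"ty":0.56,"tz":0,"ax":0,"ay":0,"az":-9.7,"claw":180},{"tx":0.6,"ty":0.67,"tz":0,"ax":0,"ay":0,"az":-9.7,"claw":180},{"tx":0.48,"ty":0.76,"tz":0,"ax":0,"ay":0,"az":-9.7,"claw":180},{"tx":0.35,"ty":0.83,"tz":0,"ax":0,"ay":0,"az":-9.7,"claw":180},{"tx":0.2,"ty":0.87,"tz":0,"ax":0,"ay":0,"az":-9.7,"claw":180},{"tx":0.05,"ty":0.9,"tz":0,"ax":0,"ay":0,"az":-9.7,"claw":180},{"tx":-0.1,"ty":0.89,"tz":0,"ax":0,"ay":0,"az":-9.7,"claw":180},{"tx":0,"ty":0,"tz":0,"ax":0,"ay":0,"az":0,"claw":180}]}}

```text
time: 8.3
eef_pos: [0.4627, 0.0531, 0.1699]
tcp_rot: [3.139, 0.001, 3.026]
force: [0.4, -0.6, -2.8]
grip_width: 0.575
```

```bash
python3 - <<'E'
from h import *
st=get_state(); p=st['eef_pos']; print(st['time'],p,np.degrees(st['tcp_rot']),st['grip_width'],st['force'],st['joints'].round(2))
plan([((.4615,.0545,.08),173.25),((.4615,.0545,.040),173.25)],step=.04,claw=180)
E
```

```text
8.3 [0.46270555 0.05313018 0.16992368] [1.79829632e+02 4.31225631e-02 1.73388009e+02] 0.575253817066757 [ 0.3508626  -0.61977198 -2.80277462] [ 0.11  0.2  -0.39  0.98  0.    0.23]
-- [0.4615 0.0545 0.08  ] n 3
{"tx": 0.05, "ty": 0.03, "tz": 3, "ax": 0.1, "ay": 0, "az": 0, "claw": 180},
{"tx": 0.05, "ty": 0.04, "tz": 3, "ax": 0, "ay": 0, "az": 0.1, "claw": 180},
{"tx": 0.04, "ty": 0.04, "tz": 2.99, "ax": 0.1, "ay": 0, "az": 0, "claw": 180},
-- [0.4615 0.0545 0.04  ] n 2
{"tx": 0, "ty": 0, "tz": 2, "ax": 0, "ay": 0, "az": 0, "claw": 180},
{"tx": 0.01, "ty": 0, "tz": 2, "ax": 0, "ay": 0, "az": 0, "claw": 180},
```

Request:
{"method": "move_arm", "body": {"commands": [{"tx":0.05,"ty":0.03,"tz":3,"ax":0.1,"ay":0,"az":0,"claw":180},{"tx":0.05,"ty":0.04,"tz":3,"ax":0,"ay":0,"az":0.1,"claw":180},{"tx":0.04,"ty":0.04,"tz":3,"ax":0.1,"ay":0,"az":0,"claw":180},{"tx":0,"ty":0,"tz":2,"ax":0,"ay":0,"az":0,"claw":180},{"tx":0,"ty":0,"tz":1,"ax":0,"ay":0,"az":0,"claw":180},{"tx":0,"ty":0,"tz":0.6,"ax":0,"ay":0,"az":0,"claw":180},{"tx":0,"ty":0,"tz":0,"ax":0,"ay":0,"az":0,"claw":180}]}}

```text
time: 9.18
eef_pos: [0.4606, 0.0548, 0.0441]
tcp_rot: [-3.141, 0.0, 3.026]
force: [-0.2, 0.7, -2.5]
grip_width: 0.575
```

```bash
python3 - <<'E'
from h import *
st=get_state(); p=st['eef_pos']; print(st['time'],p,np.degrees(st['tcp_rot']),st['grip_width'],st['force'])
s=snapshot('wrist'); np.savez('w5.npz',**s);save(s,'w5')
W=cloud(s); z=W[...,2]; px=s['pixels'].astype(int); hsv=cv2.cvtColor(s['pixels'],cv2.COLOR_RGB2HSV)
blue=(hsv[...,0]>100)&(hsv[...,0]<125)&(hsv[...,1]>120)&(z>.05)
print('model',blue.sum(),cv2.minAreaRect(W[blue][:,:2].astype(np.float32)),np.nanpercentile(z[blue],[5,50,95]))
E
```

```text
9.175 [0.46055549 0.05475612 0.04414575] [-1.79972790e+02  1.09630890e-02  1.73398655e+02] 0.5747991208679514 [-0.23351464  0.69066909 -2.47764516]
model 12902 ((0.4583006501197815, 0.038363978266716), (0.08471637964248657, 0.06346391141414642), 83.62828826904297) [0.05975407 0.07398415 0.07503351]
```

View pics/w5.png

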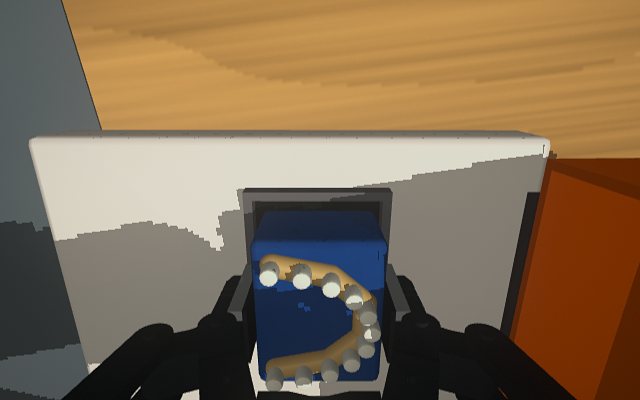

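Picture 6: the block is centred over the nest (rim columns 243–392, block 252–387). Lowering it the rest of the way.

Request:
{"method": "move_arm", "body": {"commands": [{"tx":0,"ty":0,"tz":0.4,"ax":0,"ay":0,"az":0,"claw":180},{"tx":0,"ty":0,"tz":0.35,"ax":0,"ay":0,"az":0,"claw":180},{"tx":0,"ty":0,"tz":0,"ax":0,"ay":0,"az":0,"claw":180},{"tx":0,"ty":0,"tz":0,"ax":0,"ay":0,"az":0,"claw":180}]}}

```text
time: 9.72
eef_pos: [0.4608, 0.055, 0.0372]
tcp_rot: [-3.141, 0.001, 3.027]
force: [-2.2, -0.6, 5.4]
grip_width: 0.576
```

Request:
{"method": "move_arm", "body": {"commands": [{"tx":0,"ty":0,"tz":0,"ax":0,"ay":0,"az":0,"claw":60},{"tx":0,"ty":0,"tz":0,"ax":0,"ay":0,"az":0,"claw":60},{"tx":0,"ty":0,"tz":0,"ax":0,"ay":0,"az":0,"claw":60},{"tx":0,"ty":0,"tz":0,"ax":0,"ay":0,"az":0,"claw":60},{"tx":0,"ty":0,"tz":-2,"ax":0,"ay":0,"az":0,"claw":60},{"tx":0,"ty":0,"tz":-4,"ax":0,"ay":0,"az":0,"claw":60},{"tx":0,"ty":0,"tz":-5,"ax":0,"ay":0,"az":0,"claw":60},{"tx":0,"ty":0,"tz":-5,"ax":0,"ay":0,"az":0,"claw":60}]}}

```text
time: 10.72
eef_pos: [0.4599, 0.055, 0.1979]
tcp_rot: [-3.141, -0.0, 3.027]
force: [1.2, -0.2, -0.4]
grip_width: 0.766
```

```bash
python3 - <<'E'
from h import *
st=get_state(); p=st['eef_pos']; print(st['time'],p,np.degrees(st['tcp_rot']),st['grip_width'],st['joints'].round(2))
s=snapshot('side'); np.savez('s2.npz',**s);save(s,'s2'); W=cloud(s)
# hood plane from orange
hsv=cv2.cvtColor(s['pixels'],cv2.COLOR_RGB2HSV); o=(hsv[...,0]<14)&(hsv[...,1]>170)&(W[...,1]>.08)&(W[...,1]<.28)&(W[...,2]>.05)
P=W[o]; u=np.array([np.cos(np.radians(83.25)),np.sin(np.radians(83.25))]); 
X=P[:,:2]@u; Z=P[:,2]; Y=P[:,:2]@[-u[1],u[0]]
print(o.sum(),'Y',np.percentile(Y,[1,99]))
for a in np.arange(.05,.28,.015):
    k=(Z>a)&(Z<a+.015)
    if k.sum()>5: print(round(a,3),k.sum(),np.percentile(X[k],[2,20,50,80,98]).round(3))
t=dict(np.load('top0.npz')); W=cloud(t); hsv=cv2.cvtColor(t['pixels'],cv2.COLOR_RGB2HSV); o=(hsv[...,0]<14)&(hsv[...,1]>150)&(W[...,2]>.1)&(W[...,1]>.1)&(W[...,1]<.3)&(W[...,0]>.38)
P=W[o];X=P[:,:2]@u; Y=P[:,:2]@[-u[1],u[0]]
for a in np.arange(X.min(),X.max(),.008):
    k=(X>=a)&(X<a+.008); print('top',a.round(3),k.sum(),np.median(P[k,2]).round(4))
print(np.percentile(Y,[1,99]))
E
```

```text
10.725 [0.45989996 0.05496494 0.19785302] [-1.79967548e+02 -2.75735018e-02  1.73452828e+02] 0.76626018439856 [ 0.12  0.17 -0.34  1.06 -0.    0.23]
3312 Y [-0.62780901 -0.39912281]
0.05 328 [0.206 0.251 0.253 0.255 0.257]
0.065 319 [0.223 0.252 0.254 0.256 0.258]
0.08 327 [0.207 0.252 0.254 0.256 0.259]
0.095 302 [0.217 0.253 0.255 0.257 0.26 ]
0.11 288 [0.205 0.253 0.255 0.257 0.261]
0.125 313 [0.214 0.254 0.256 0.258 0.261]
0.14 302 [0.21  0.254 0.256 0.258 0.261]
0.155 317 [0.212 0.255 0.257 0.259 0.262]
0.17 276 [0.208 0.255 0.258 0.259 0.262]
0.185 16 [0.207 0.21  0.216 0.231 0.236]
0.2 524 [0.207 0.211 0.228 0.245 0.256]
top 0.206 150 0.2108
top 0.214 225 0.2117
top 0.222 213 0.2114
top 0.23 238 0.2115
top 0.238 246 0.211
top 0.246 255 0.2101
top 0.254 240 0.2101
top 0.262 5 0.2061
[-0.63031274 -0.39779066]
```

```bash
cat >> h.py <<'E'
UX=np.array([.1175,.9931]);UY=np.array([-.9931,.1175]);X0,Y0=.1173,-.516
def wp(X,Y,z): q=(X+X0)*UX+(Y+Y0)*UY; return np.array([q[0],q[1],z])   # own unit coords
def push(th,r,Y=-.03,h=.011):
    a=np.array([-np.cos(th),np.sin(th)]);n=np.array([np.sin(th),np.cos(th)])
    q=np.array([.085,.042])+r*a+.054*n; return wp(q[0]+h,Y,q[1])
E
python3 - <<'E'
from h import *
plan([((.46,.04,.30),83.25),(wp(.19,-.03,.30),83.25),(wp(.19,-.03,.17),83.25)],step=.05,maxdeg=9.5,claw=255)
E
```

```text
-- [0.46 0.04 0.3 ] n 10
{"tx": 0.01, "ty": -0.16, "tz": -0.96, "ax": 0.1, "ay": 0, "az": 9, "claw": 255},
{"tx": -0.01, "ty": -0.16, "tz": -0.96, "ax": 0.1, "ay": 0, "az": 9, "claw": 255},
{"tx": -0.04, "ty": -0.15, "tz": -0.96, "ax": 0.1, "ay": 0.1, "az": 9, "claw": 255},
{"tx": -0.06, "ty": -0.15, "tz": -0.95, "ax": 0, "ay": 0.1, "az": 9, "claw": 255},
{"tx": -0.08, "ty": -0.14, "tz": -0.96, "ax": 0, "ay": 0, "az": 9, "claw": 255},
{"tx": -0.1, "ty": -0.12, "tz": -0.96, "ax": 0.1, "ay": 0, "az": 9, "claw": 255},
{"tx": -0.12, "ty": -0.11, "tz": -0.95, "ax": 0, "ay": 0.1, "az": 9.1, "claw": 255},
{"tx": -0.13, "ty": -0.08, "tz": -0.96, "ax": 0.1, "ay": 0, "az": 9, "claw": 255},
{"tx": -0.15, "ty": -0.06, "tz": -0.95, "ax": 0, "ay": 0.1, "az": 9.1, "claw": 255},
{"tx": -0.15, "ty": -0.04, "tz": -0.96, "ax": 0.1, "ay": 0, "az": 9, "claw": 255},
-- [0.5783 0.241  0.3   ] n 5
{"tx": 4.27, "ty": 1.88, "tz": 0, "ax": 0, "ay": 0, "az": 0, "claw": 255},
{"tx": 4.27, "ty": 1.88, "tz": 0, "ax": 0, "ay": 0, "az": 0, "claw": 255},
{"tx": 4.27, "ty": 1.88, "tz": 0, "ax": 0, "ay": 0, "az": 0, "claw": 255},
{"tx": 4.27, "ty": 1.87, "tz": 0, "ax": 0, "ay": 0, "az": 0, "claw": 255},
{"tx": 4.27, "ty": 1.88, "tz": 0, "ax": 0, "ay": 0, "az": 0, "claw": 255},
-- [0.5783 0.241  0.17  ] n 3
{"tx": 0, "ty": 0, "tz": 4.33, "ax": 0, "ay": 0, "az": 0, "claw": 255},
{"tx": 0, "ty": 0, "tz": 4.33, "ax": 0, "ay": 0, "az": 0, "claw": 255},
{"tx": 0, "ty": 0, "tz": 4.34, "ax": 0, "ay": 0, "az": 0, "claw": 255},
```

Request:
{"method": "move_arm", "body": {"commands": [{"tx":0,"ty":-0.16,"tz":-2,"ax":0,"ay":0,"az":9,"claw":255},{"tx":0,"ty":-0.16,"tz":-2,"ax":0,"ay":0,"az":9,"claw":255},{"tx":-0.04,"ty":-0.15,"tz":-2,"ax":0,"ay":0,"az":9,"claw":255},{"tx":-0.06,"ty":-0.15,"tz":-2,"ax":0,"ay":0,"az":9,"claw":255},{"tx":-0.08,"ty":-0.14,"tz":-1.5,"ax":0,"ay":0,"az":9,"claw":255},{"tx":-0.1,"ty":-0.12,"tz":-0.7,"ax":0,"ay":0,"az":9,"claw":255},{"tx":-0.12,"ty":-0.11,"tz":0,"ax":0,"ay":0,"az":9,"claw":255},{"tx":-0.13,"ty":-0.08,"tz":0,"ax":0,"ay":0,"az":9,"claw":255},{"tx":-0.15,"ty":-0.06,"tz":0,"ax":0,"ay":0,"az":9,"claw":255},{"tx":-0.15,"ty":-0.04,"tz":0,"ax":0,"ay":0,"az":9.1,"claw":255}]}}

```text
time: 12.02
eef_pos: [0.457, 0.0394, 0.2981]
tcp_rot: [-3.141, 0.001, 1.45]
force: [-0.6, -0.4, 0.6]
grip_width: 0.001
```

Request:
{"method": "move_arm", "body": {"commands": [{"tx":4.27,"ty":1.88,"tz":0,"ax":0,"ay":0,"az":0,"claw":255},{"tx":4.27,"ty":1.88,"tz":0,"ax":0,"ay":0,"az":0,"claw":255},{"tx":4.27,"ty":1.88,"tz":0,"ax":0,"ay":0,"az":0,"claw":255},{"tx":4.27,"ty":1.88,"tz":0,"ax":0,"ay":0,"az":0,"claw":255},{"tx":4.27,"ty":1.88,"tz":0,"ax":0,"ay":0,"az":0,"claw":255},{"tx":0,"ty":0,"tz":0,"ax":0,"ay":0,"az":0,"claw":255}]}}

```text
time: 12.78
eef_pos: [0.5762, 0.2434, 0.2963]
tcp_rot: [-3.14, 0.001, 1.458]
force: [-0.5, -1.4, 0.5]
grip_width: -0.0
```

```bash
python3 - <<'E'
from h import *
st=get_state(); p=st['eef_pos']; print(st['time'],p,np.degrees(st['tcp_rot']),st['grip_width'],st['joints'].round(2))
s=snapshot('side'); np.savez('s3.npz',**s);save(s,'s3'); W=cloud(s)
c=s['pixels'][90:330,200:440,::-1]; c2=cv2.resize(c,(600,600),interpolation=cv2.INTER_CUBIC); cv2.imwrite('pics/s3c.png',c2)
plan([(wp(.19,-.03,.17),83.25)]+[(push(t,.13),83.25) for t in (1.62,1.4)],step=.045,claw=255)
E
```

```text
12.775 [0.57624584 0.24337657 0.29626854] [-1.79922889e+02  4.11765062e-02  8.35314019e+01] -0.000316005307579373 [0.4  0.43 0.28 1.43 0.   2.08]
-- [0.5783 0.241  0.17  ] n 3
{"tx": 0, "ty": 0.11, "tz": 4.23, "ax": 0, "ay": 0, "az": 0.1, "claw": 255},
{"tx": -0.01, "ty": 0.11, "tz": 4.23, "ax": -0.1, "ay": 0, "az": 0.1, "claw": 255},
{"tx": 0, "ty": 0.1, "tz": 4.22, "ax": 0, "ay": 0.1, "az": 0, "claw": 255},
-- [0.5744 0.2076 0.1692] n 1
{"tx": -3.37, "ty": 0, "tz": 0.08, "ax": 0, "ay": 0, "az": 0, "claw": 255},
-- [0.571  0.1786 0.1793] n 1
{"tx": -2.92, "ty": 0, "tz": -1.01, "ax": 0, "ay": 0, "az": 0, "claw": 255},
```

View pics/s3c.png

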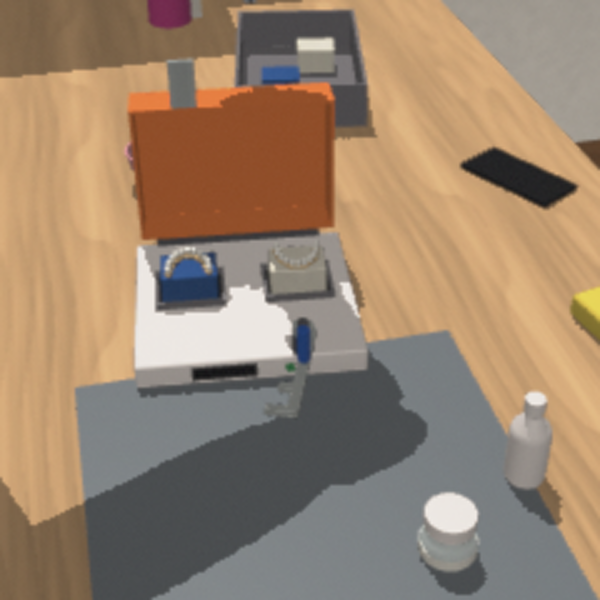

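Picture 7: the blue model stands flat inside the near nest rim at crop ~(190,280), and the other model is still seated. Next I go down behind the hood and push it.

Request:
{"method": "move_arm", "body": {"commands": [{"tx":0,"ty":0.11,"tz":4.23,"ax":0,"ay":0,"az":0.1,"claw":255},{"tx":0,"ty":0.11,"tz":4.23,"ax":0,"ay":0,"az":0.1,"claw":255},{"tx":0,"ty":0.1,"tz":4.2,"ax":0,"ay":0,"az":0,"claw":255},{"tx":-1.7,"ty":0,"tz":0,"ax":0,"ay":0,"az":0,"claw":255},{"tx":-1.7,"ty":0,"tz":0,"ax":0,"ay":0,"az":0,"claw":255},{"tx":-1.5,"ty":0,"tz":-0.5,"ax":0,"ay":0,"az":0,"claw":255},{"tx":-1.5,"ty":0,"tz":-0.5,"ax":0,"ay":0,"az":0,"claw":255}]}}

```text
time: 13.7
eef_pos: [0.5715, 0.176, 0.1839]
tcp_rot: [3.139, -0.002, 1.451]
force: [0.8, 3.7, -2.0]
grip_width: 0.004
```

```bash
python3 - <<'E'
from h import *
st=get_state(); p=st['eef_pos']; print(st['time'],p,np.degrees(st['tcp_rot']),st['force'],st['joints'].round(2))
plan([(push(t,.13),83.25) for t in (1.2,1.0,.8,.6,.4,.25,.1,.0)],step=.032,claw=255)
E
```

```text
13.7 [0.57151142 0.17603111 0.18393547] [ 1.79847330e+02 -9.04057174e-02  8.31343503e+01] [ 0.76669438  3.65382494 -2.02794141] [ 0.3   0.4  -0.05  1.11  0.    1.99]
-- [0.5677 0.1509 0.1827] n 1
{"tx": -2.54, "ty": -0.08, "tz": 0.12, "ax": 0.2, "ay": -0.1, "az": -0.1, "claw": 255},
-- [0.5644 0.123  0.1806] n 1
{"tx": -2.81, "ty": 0, "tz": 0.21, "ax": 0, "ay": 0, "az": 0, "claw": 255},
-- [0.5612 0.0962 0.1729] n 1
{"tx": -2.7, "ty": 0, "tz": 0.77, "ax": 0, "ay": 0, "az": 0, "claw": 255},
-- [0.5583 0.0714 0.16  ] n 1
{"tx": -2.5, "ty": 0, "tz": 1.29, "ax": 0, "ay": 0, "az": 0, "claw": 255},
-- [0.5557 0.0496 0.1424] n 1
{"tx": -2.19, "ty": 0.01, "tz": 1.76, "ax": 0, "ay": 0, "az": 0, "claw": 255},
-- [0.5541 0.0359 0.1265] n 1
{"tx": -1.39, "ty": 0, "tz": 1.59, "ax": 0, "ay": 0, "az": 0, "claw": 255},
-- [0.5527 0.0246 0.1087] n 1
{"tx": -1.13, "ty": 0, "tz": 1.78, "ax": 0, "ay": 0, "az": 0, "claw": 255},
-- [0.552  0.0186 0.096 ] n 1
{"tx": -0.6, "ty": 0, "tz": 1.27, "ax": 0, "ay": 0, "az": 0, "claw": 255},
```

Request:
{"method": "move_arm", "body": {"commands": [{"tx":-2.54,"ty":0,"tz":0.12,"ax":0,"ay":0,"az":0,"claw":255},{"tx":-2.81,"ty":0,"tz":0.21,"ax":0,"ay":0,"az":0,"claw":255},{"tx":-2.7,"ty":0,"tz":0.77,"ax":0,"ay":0,"az":0,"claw":255},{"tx":-2.5,"ty":0,"tz":1.3,"ax":0,"ay":0,"az":0,"claw":255},{"tx":-2.2,"ty":0,"tz":1.75,"ax":0,"ay":0,"az":0,"claw":255},{"tx":-1.4,"ty":0,"tz":1.6,"ax":0,"ay":0,"az":0,"claw":255},{"tx":-0.6,"ty":0,"tz":0.9,"ax":0,"ay":0,"az":0,"claw":255},{"tx":-0.5,"ty":0,"tz":0.9,"ax":0,"ay":0,"az":0,"claw":255},{"tx":0,"ty":0,"tz":0,"ax":0,"ay":0,"az":0,"claw":255}]}}

```text
time: 14.82
eef_pos: [0.5521, 0.0252, 0.106]
tcp_rot: [-3.14, 0.0, 1.451]
force: [0.6, 0.3, -1.0]
grip_width: -0.002
```

Request:
{"method": "move_arm", "body": {"commands": [{"tx":-0.3,"ty":0,"tz":0.6,"ax":0,"ay":0,"az":0,"claw":255},{"tx":-0.3,"ty":0,"tz":0.6,"ax":0,"ay":0,"az":0,"claw":255},{"tx":0,"ty":0,"tz":0,"ax":0,"ay":0,"az":0,"claw":255}]}}

```text
time: 15.2
eef_pos: [0.5523, 0.0206, 0.096]
tcp_rot: [3.14, -0.003, 1.452]
force: [-3.9, 2.5, 11.7]
grip_width: 0.0
```

Request:
{"method": "move_arm", "body": {"commands": [{"tx":0,"ty":0,"tz":0.2,"ax":0,"ay":0,"az":0,"claw":255},{"tx":0,"ty":0,"tz":0,"ax":0,"ay":0,"az":0,"claw":255},{"tx":0,"ty":0,"tz":0,"ax":0,"ay":0,"az":0,"claw":255}]}}

```text
time: 15.58
eef_pos: [0.5524, 0.0206, 0.0959]
tcp_rot: [3.139, -0.002, 1.452]
force: [-7.4, 2.3, 24.1]
grip_width: -0.006
```

Request:
{"method": "move_arm", "body": {"commands": [{"tx":0,"ty":0,"tz":-4,"ax":0,"ay":0,"az":0,"claw":255},{"tx":0,"ty":0,"tz":-6,"ax":0,"ay":0,"az":0,"claw":255},{"tx":0,"ty":0,"tz":0,"ax":0,"ay":0,"az":0,"claw":255}]}}

```text
time: 15.95
eef_pos: [0.5555, 0.0197, 0.1972]
tcp_rot: [3.132, -0.001, 1.452]
force: [0.4, -0.2, -0.6]
grip_width: -0.0
```

```bash
python3 - <<'E'
from h import *
st=get_state(); p=st['eef_pos']; print(st['time'],p,np.degrees(st['tcp_rot']))
def own(P): return np.stack([P[...,:2]@UX-X0,P[...,:2]@UY-Y0,P[...,2]],-1)
for c in ('side','top'):
    s=snapshot(c); save(s,c+'4'); np.savez(c+'4.npz',**s); O=own(cloud(s)); hsv=cv2.cvtColor(s['pixels'],cv2.COLOR_RGB2HSV)
    ora=(hsv[...,0]<14)&(hsv[...,1]>150)&(abs(O[...,1])<.12)&(O[...,0]>-.1)&(O[...,0]<.09)&(O[...,2]>.08)&(O[...,2]<.13)
    for a in np.arange(-.09,.09,.03):
        k=ora&(O[...,0]>=a)&(O[...,0]<a+.03)
        if k.sum()>5: print(c,a.round(2),k.sum(),np.median(O[k][:,2]).round(4))
    f=(O[...,0]<-.12)&(O[...,0]>-.3)&(abs(O[...,1])<.14)
    post=f&(O[...,2]>.085)&(O[...,2]<.11); print('post',post.sum(),O[post].mean(0) if post.any() else '')
    hk=f&(O[...,2]>.052)&(O[...,2]<.07)&(O[...,0]<-.15); print('hook',hk.sum(),cv2.minAreaRect(O[hk][:,:2].astype(np.float32)) if hk.any() else '')
c=cv2.imread('pics/side4.png')[180:300,220:400]; cv2.imwrite('pics/s4c.png',cv2.resize(c,(780,520),interpolation=cv2.INTER_CUBIC))
E
```

```text
15.95 [0.5555192  0.01971913 0.19721511] [ 1.79430833e+02 -6.70710736e-02  8.31844125e+01]
side -0.09 891 0.0946
side -0.06 527 0.096
side -0.03 493 0.096
side 0.0 465 0.096
side 0.03 446 0.0961
side 0.06 327 0.0959
post 41 [-0.18921503 -0.04690354  0.09579007]
hook 206 ((-0.2032473087310791, -0.032195039093494415), (0.03310421109199524, 0.11702529340982437), 75.2765121459961)
top 0.03 422 0.0964
top 0.06 628 0.0961
post 22 [-0.18369346 -0.0488214   0.09857946]
hook 172 ((-0.20169837772846222, -0.0363154374063015), (0.03232269734144211, 0.11132515966892242), 73.03398132324219)
```

View pics/s4c.png

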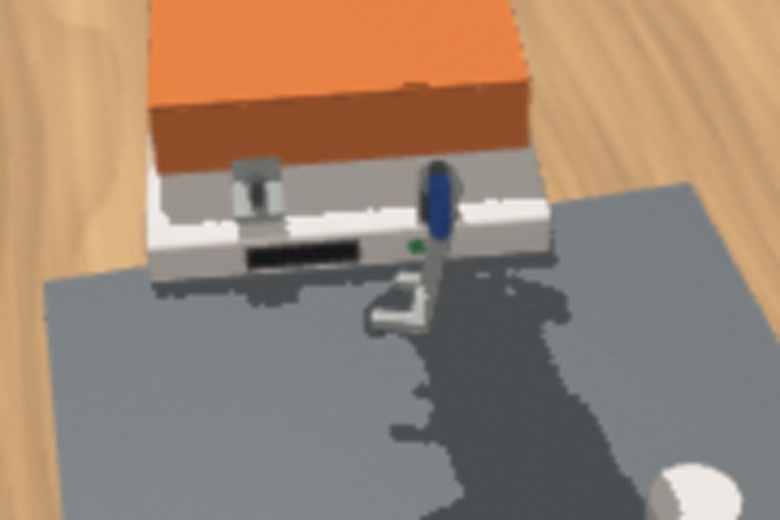

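Picture 8: the hood is shut (flat top at 96 mm over the whole depth), and the lug and pin are at crop ~(258,190). The hook is still open, with its post at ~(437,200). Next I pinch the post.

```bash
python3 - <<'E'
from h import *
plan([(wp(-.1855,-.048,.18),77),(wp(-.1855,-.048,.072),77)],step=.05,claw=120)
E
```

```text
-- [ 0.5521 -0.134   0.18  ] n 4
{"tx": -3.81, "ty": 0.45, "tz": 0.32, "ax": 0, "ay": 0, "az": 1.5, "claw": 120},
{"tx": -3.8, "ty": 0.55, "tz": 0.32, "ax": 0, "ay": 0, "az": 1.6, "claw": 120},
{"tx": -3.78, "ty": 0.66, "tz": 0.32, "ax": 0, "ay": 0, "az": 1.5, "claw": 120},
{"tx": -3.77, "ty": 0.75, "tz": 0.32, "ax": 0.1, "ay": 0, "az": 1.6, "claw": 120},
-- [ 0.5521 -0.134   0.072 ] n 3
{"tx": 0, "ty": 0, "tz": 3.6, "ax": 0, "ay": 0, "az": 0, "claw": 120},
{"tx": 0, "ty": 0, "tz": 3.6, "ax": 0, "ay": 0, "az": 0, "claw": 120},
{"tx": 0, "ty": 0.01, "tz": 3.6, "ax": 0, "ay": 0, "az": 0, "claw": 120},
```

Request:
{"method": "move_arm", "body": {"commands": [{"tx":-3.81,"ty":0.45,"tz":0.3,"ax":0,"ay":0,"az":1.5,"claw":120},{"tx":-3.8,"ty":0.55,"tz":0.3,"ax":0,"ay":0,"az":1.6,"claw":120},{"tx":-3.78,"ty":0.66,"tz":0.3,"ax":0,"ay":0,"az":1.5,"claw":120},{"tx":-3.77,"ty":0.75,"tz":0.3,"ax":0.4,"ay":0,"az":1.6,"claw":120},{"tx":0,"ty":0,"tz":0,"ax":0,"ay":0,"az":0,"claw":120},{"tx":0,"ty":0,"tz":0,"ax":0,"ay":0,"az":0,"claw":120}]}}

```text
time: 16.8
eef_pos: [0.5505, -0.1337, 0.1789]
tcp_rot: [-3.131, 0.0, 1.343]
force: [0.6, 0.1, -0.6]
grip_width: 0.533
```

```bash
python3 - <<'E'
from h import *
st=get_state(); p=st['eef_pos']; print(st['time'],p,np.degrees(st['tcp_rot']),st['grip_width'])
s=snapshot('wrist'); save(s,'w6'); W=cloud(s); hsv=cv2.cvtColor(s['pixels'],cv2.COLOR_RGB2HSV)
m=(np.hypot(W[...,0]-.552,W[...,1]+.134)<.05)&(W[...,2]>.075)&(W[...,2]<.115)&(hsv[...,0]>100)&(hsv[...,0]<130)&(hsv[...,1]>100)
print(m.sum(), W[m].mean(0),W[m].min(0),W[m].max(0))
t=m&(W[...,2]>.099); print(t.sum(),W[t].mean(0) if t.any() else '')
E
```

```text
16.8 [ 0.55046898 -0.13370784  0.17887144] [-1.79414654e+02  1.05420077e-03  7.69521821e+01] 0.5327904583187153
522 [ 0.55207157 -0.12988583  0.09721015] [ 0.54497162 -0.13930633  0.07516662] [ 0.55833962 -0.12527954  0.10507909]
327 [ 0.55174172 -0.13144432  0.10299944]
```

View pics/w6.png

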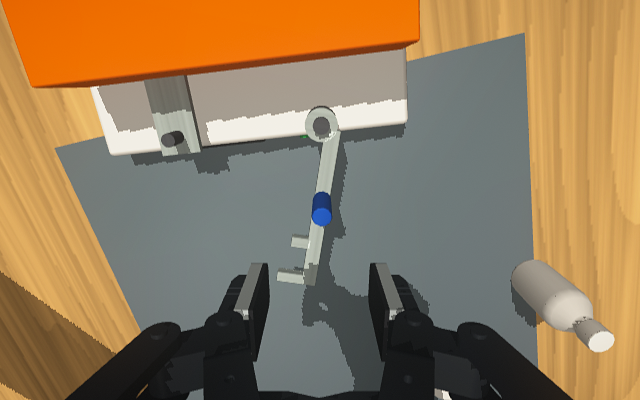

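Picture 9: the post at ~(321,210) lies midway between the open fingers (columns 255–385). The pivot ring is at ~(321,123) and the lug and pin at ~(172,138). Going down to pinch it.

Request:
{"method": "move_arm", "body": {"commands": [{"tx":0.2,"ty":0.08,"tz":3.6,"ax":-0.5,"ay":0,"az":0,"claw":120},{"tx":0,"ty":0,"tz":3.6,"ax":0,"ay":0,"az":0,"claw":120},{"tx":0,"ty":0,"tz":3.5,"ax":0,"ay":0,"az":0,"claw":120},{"tx":0,"ty":0,"tz":0,"ax":0,"ay":0,"az":0,"claw":235},{"tx":0,"ty":0,"tz":0,"ax":0,"ay":0,"az":0,"claw":235},{"tx":0,"ty":0,"tz":0,"ax":0,"ay":0,"az":0,"claw":235},{"tx":0,"ty":0,"tz":0,"ax":0,"ay":0,"az":0,"claw":235}], "squeeze": 30}}

```text
time: 17.73
eef_pos: [0.5529, -0.1317, 0.074]
tcp_rot: [3.139, -0.001, 1.344]
force: [0.8, 3.2, -4.1]
grip_width: 0.152
```

```bash
python3 - <<'E'
from h import *
st=get_state(); p=st['eef_pos']; print(st['time'],p,np.degrees(st['tcp_rot']),st['grip_width'],st['force'])
o=[p[:2]@UX-X0,p[:2]@UY-Y0]; print('own',o)
q=np.array([o[0]+.130,o[1]+.055]); r=np.hypot(*q); ph=np.degrees(np.arctan2(-q[0],q[1])); print(r,ph)
W=[]
n=9
for i in range(1,n+1):
    f=ph+(9.3-3-ph)*i/n; rr=r+(.056-r)*i/n; a=np.radians(f)
    W.append((wp(-.130-rr*np.sin(a),-.055+rr*np.cos(a),p[2]),77-70*i/n))
plan(W,step=.03,claw=235)
E
```

```text
17.725 [ 0.55287209 -0.13171263  0.07403305] [ 1.79879908e+02 -5.45818233e-02  7.69898875e+01] 0.15207885643168265 [ 0.8239089   3.15427332 -4.07947709]
own [np.float64(-0.18314134656348585), np.float64(-0.04853350927714617)]
0.05353333743424992 83.06208765317488
-- [ 0.5452 -0.1295  0.074 ] n 1
{"tx": 0.04, "ty": -0.79, "tz": 0, "ax": 0.1, "ay": -0.1, "az": 7.8, "claw": 235},
-- [ 0.5379 -0.1262  0.074 ] n 1
{"tx": 0.05, "ty": -0.81, "tz": 0, "ax": 0, "ay": 0, "az": 7.7, "claw": 235},
-- [ 0.5312 -0.1218  0.074 ] n 1
{"tx": 0.07, "ty": -0.8, "tz": 0, "ax": 0, "ay": 0, "az": 7.8, "claw": 235},
-- [ 0.5251 -0.1164  0.074 ] n 1
{"tx": 0.07, "ty": -0.81, "tz": 0, "ax": 0, "ay": 0, "az": 7.8, "claw": 235},
-- [ 0.5199 -0.1101  0.074 ] n 1
{"tx": 0.09, "ty": -0.81, "tz": 0, "ax": 0, "ay": 0, "az": 7.8, "claw": 235},
-- [ 0.5156 -0.1031  0.074 ] n 1
{"tx": 0.1, "ty": -0.81, "tz": 0, "ax": 0, "ay": 0, "az": 7.8, "claw": 235},
-- [ 0.5124 -0.0956  0.074 ] n 1
{"tx": 0.1, "ty": -0.82, "tz": 0, "ax": 0, "ay": 0, "az": 7.7, "claw": 235},
-- [ 0.5104 -0.0875  0.074 ] n 1
{"tx": 0.12, "ty": -0.82, "tz": 0, "ax": 0, "ay": 0, "az": 7.8, "claw": 235},
-- [ 0.5096 -0.0793  0.074 ] n 1
{"tx": 0.13, "ty": -0.82, "tz": -0.01, "ax": 0, "ay": 0, "az": 7.8, "claw": 235},
```

Request:
{"method": "move_arm", "body": {"commands": [{"tx":0.04,"ty":-0.79,"tz":0,"ax":0,"ay":0,"az":7.8,"claw":235},{"tx":0.05,"ty":-0.81,"tz":0,"ax":0,"ay":0,"az":7.7,"claw":235},{"tx":0.07,"ty":-0.8,"tz":0,"ax":0,"ay":0,"az":7.8,"claw":235},{"tx":0.07,"ty":-0.81,"tz":0,"ax":0,"ay":0,"az":7.8,"claw":235},{"tx":0.09,"ty":-0.81,"tz":0,"ax":0,"ay":0,"az":7.8,"claw":235},{"tx":0.1,"ty":-0.81,"tz":0,"ax":0,"ay":0,"az":7.8,"claw":235},{"tx":0.1,"ty":-0.82,"tz":0,"ax":0,"ay":0,"az":7.7,"claw":235},{"tx":0.11,"ty":-0.6,"tz":0,"ax":0,"ay":0,"az":7.8,"claw":235},{"tx":0,"ty":0,"tz":0,"ax":0,"ay":0,"az":0,"claw":235}]}}

```text
time: 18.85
eef_pos: [0.5114, -0.0917, 0.0741]
tcp_rot: [3.137, -0.002, 0.258]
force: [0.6, -4.7, -3.2]
grip_width: 0.153
```

```bash
python3 - <<'E'
from h import *
st=get_state(); p=st['eef_pos']; print(st['time'],p,np.degrees(st['tcp_rot']),st['grip_width'],st['force'],st['joints'].round(2))
o=np.array([p[:2]@UX-X0,p[:2]@UY-Y0]); q=o+[.130,.055]; print(o,np.hypot(*q),np.degrees(np.arctan2(-q[0],q[1]))-9.3)
plan([(wp(-.137,0,p[2]),8)],step=.03,claw=235)
E
```

```text
18.85 [ 0.51137084 -0.0916537   0.07405135] [ 1.79739057e+02 -9.55818837e-02  1.47789320e+01] 0.15341669435866495 [ 0.55250532 -4.71537808 -3.24064413] [-0.18  0.37 -0.42  0.78 -0.    2.71]
[-0.14823522 -0.00261169] 0.05547123696256602 9.891882863332398
-- [ 0.5101 -0.0802  0.0741] n 1
{"tx": 0.17, "ty": -1.14, "tz": 0, "ax": 0.3, "ay": -0.1, "az": 6.8, "claw": 235},
```

Request:
{"method": "move_arm", "body": {"commands": [{"tx":0.06,"ty":-0.4,"tz":0,"ax":0,"ay":0,"az":3.5,"claw":235},{"tx":0.06,"ty":-0.4,"tz":0,"ax":0,"ay":0,"az":3.3,"claw":235},{"tx":0,"ty":-0.3,"tz":0,"ax":0,"ay":0,"az":0,"claw":235},{"tx":0,"ty":0,"tz":0,"ax":0,"ay":0,"az":0,"claw":235}]}}

```text
time: 19.35
eef_pos: [0.5092, -0.0812, 0.074]
tcp_rot: [3.137, 0.0, 0.14]
force: [-2.8, -5.7, -0.8]
grip_width: 0.153
```

Request:
{"method": "move_arm", "body": {"commands": [{"tx":0,"ty":-0.3,"tz":0,"ax":0,"ay":0,"az":0,"claw":235},{"tx":0,"ty":0,"tz":0,"ax":0,"ay":0,"az":0,"claw":235},{"tx":0,"ty":0,"tz":0,"ax":0,"ay":0,"az":0,"claw":235}]}}

```text
time: 19.73
eef_pos: [0.5092, -0.0811, 0.074]
tcp_rot: [3.131, 0.001, 0.139]
force: [-1.2, -13.1, -3.2]
grip_width: 0.149
```

Request:
{"method": "move_arm", "body": {"commands": [{"tx":0,"ty":-0.2,"tz":0,"ax":0,"ay":0,"az":0,"claw":235},{"tx":0,"ty":0,"tz":0,"ax":0,"ay":0,"az":0,"claw":235},{"tx":0,"ty":0,"tz":0,"ax":0,"ay":0,"az":0,"claw":235}]}}

```text
time: 20.1
eef_pos: [0.5092, -0.081, 0.0741]
tcp_rot: [3.126, 0.001, 0.137]
force: [-2.1, -19.1, -3.4]
grip_width: 0.148
```

Request:
{"method": "move_arm", "body": {"commands": [{"tx":0,"ty":0.4,"tz":0,"ax":0,"ay":0,"az":0,"claw":235},{"tx":0,"ty":0,"tz":0,"ax":0,"ay":0,"az":0,"claw":140},{"tx":0,"ty":0,"tz":0,"ax":0,"ay":0,"az":0,"claw":140},{"tx":0,"ty":0,"tz":0,"ax":0,"ay":0,"az":0,"claw":140},{"tx":0,"ty":0,"tz":-3,"ax":0,"ay":0,"az":0,"claw":140},{"tx":0,"ty":0,"tz":-5,"ax":0,"ay":0,"az":0,"claw":140},{"tx":-2,"ty":0,"tz":-5,"ax":0,"ay":0,"az":0,"claw":140},{"tx":-5,"ty":0,"tz":-2,"ax":0,"ay":0,"az":0,"claw":140},{"tx":-5,"ty":0,"tz":0,"ax":0,"ay":0,"az":0,"claw":140},{"tx":0,"ty":0,"tz":0,"ax":0,"ay":0,"az":0,"claw":140}]}}

```text
time: 21.35
eef_pos: [0.3869, -0.0943, 0.2234]
tcp_rot: [3.141, 0.0, 0.138]
force: [-0.2, 1.3, -0.1]
grip_width: 0.451
```

```bash
python3 - <<'E'
from h import *
st=get_state(); p=st['eef_pos']; print(st['time'],p,st['force'],st['grip_width'])
def own(P): return np.stack([P[...,:2]@UX-X0,P[...,:2]@UY-Y0,P[...,2]],-1)
for c in ('side','top','wrist'):
    s=snapshot(c); save(s,c+'5'); O=own(cloud(s)); 
    f=(O[...,0]<-.11)&(O[...,0]>-.3)&(abs(O[...,1])<.14)
    post=f&(O[...,2]>.097)&(O[...,2]<.11); print(c,'post',post.sum(),O[post].mean(0) if post.any() else '')
    hsv=cv2.cvtColor(s['pixels'],cv2.COLOR_RGB2HSV)
    ora=(hsv[...,0]<14)&(hsv[...,1]>150)&(abs(O[...,1])<.12)&(O[...,0]>-.07)&(O[...,0]<.08)&(O[...,2]>.08)
    print('hood z',np.percentile(O[ora][:,2],[5,50,95]) if ora.any() else '')
    if c!='wrist':
        for n in ('jar','dropper','bowl'): print(n,[(round(d['p'],2),np.round(d['box'])) for d in spot_in(n,c)[:1]])
a=cv2.imread('pics/side5.png')[170:320,220:440]; a=cv2.resize(a,(660,450),interpolation=cv2.INTER_CUBIC)
cv2.imwrite('pics/f.png',a)
E
```

```text
21.35 [ 0.38691711 -0.09425627  0.22343532] [-0.18362901  1.28631408 -0.06239031] 0.4507215137241393
side post 21 [-0.14113171  0.0021958   0.1010271 ]
hood z [0.09384805 0.09597045 0.09802691]
jar [(0.61, array([366., 290., 389., 321.]))]
dropper [(0.93, array([400., 245., 420., 284.]))]
bowl [(0.82, array([255., 140., 274., 164.]))]
top post 14 [-0.13741113 -0.00020159  0.1021476 ]
hood z [0.09111893 0.09620843 0.10165235]
jar [(0.72, array([341., 215., 354., 261.]))]
dropper [(0.62, array([407., 160., 422., 179.]))]
bowl [(0.78, array([187., 238., 218., 266.]))]
wrist post 368 [-0.13758632  0.0029526   0.10305382]
hood z [0.0962611  0.09747479 0.09868511]
```

View pics/wrist5.png

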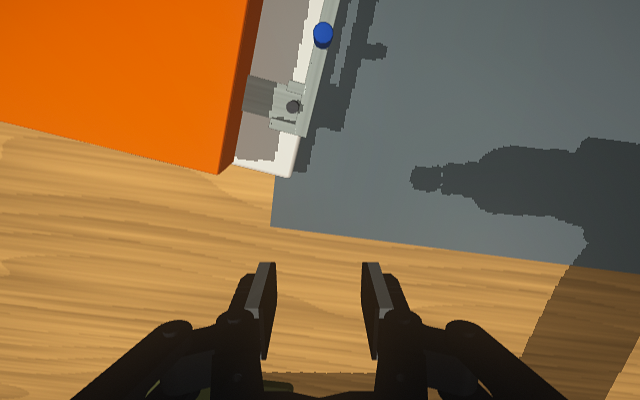

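View pics/f.png

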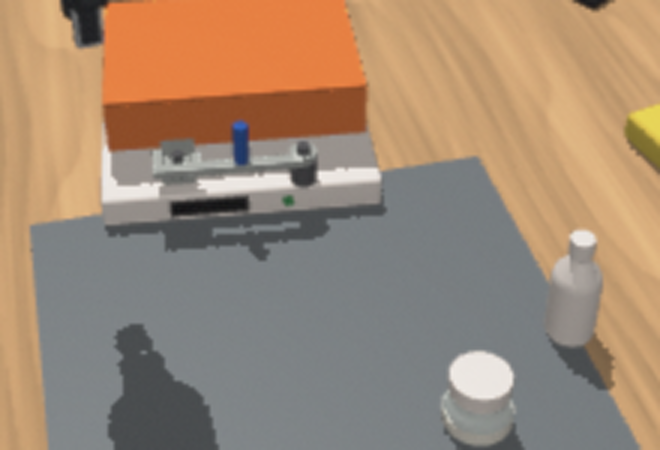

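Pictures 10 and 11 show the hook parallel to the front edge with the pin inside its mouth (wrist view ~(292,106)), the hood flat, and the jar and bottle standing.

```bash
python3 -c "from workcell import close_job; print(close_job())"
```

```text
the job is handed in; nothing more can be done
None
```

The job is done and handed in at about 21.7 s of the 67 s allowed. The blue-based model is in the near nest, the orange hood is shut over both models, and the steel hook is swung home around the catch pin.

**Last checks, with the arm clear:**
- **Hood:** its top is flat at 96 mm, as it should be when shut.
- **Hook:** it stopped against a rising force of about 19 N. The top and wrist cameras put the finger post within about 3 mm of its closed position, and both final pictures show the pin inside the mouth.
- **Models:** both stood flat in their nests in the last picture before the hood closed over them. They can't be seen with the hood shut.
- **Jar, bottle and bowl:** the jar and bottle stand where they were. The bowl was found near its starting box in the top view but isn't in the final pictures.

**Things that went wrong or disagreed:**
- The first move was refused because the rows lacked some keys.
- The last joint reached its range limit while I was carrying the model, so I turned the model half round. Either way round was allowed.
- In the last top view the detector put a box for the jar in the wrong place, at the hook. The side view shows the jar in its original spot.
- The top camera and the wrist camera differed by about 2.5 mm on the nest centre; I went mainly by the wrist camera.
- I viewed 11 pictures, one over the budget of 10.

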